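# Reset the heater's tripped cut-out

## Task

The block heater's over-temperature cut-out has tripped. On the white cut-out box, push the blue sliding guard fully open with the fingertips, reach into the well it uncovers and press the sunken red reset button fully down, holding it for at least one second, then let it spring back and push the guard fully shut again. Do not grasp or lift anything, do not press the two grey keys on the box, and leave the box and the things round it where they stand.

Things in the scene. Friction and masses are not known exactly. Their poses are not given: they have to be found in the camera images.
- cutout: Cut-out box: loose, white top, grey base on rubber feet, 140 (x) x 190 (y) x 50 mm high to its flat top face, 1.8 kg or a little more; a sideways push under 7 N does not shift it. Origin: centre of its underside, z up. On top at the front (-x) a dark display and two grey keys; behind them the blue guard slides along y between two rails, 8 mm high, 68 mm apart.
- well_mouth (a point): Centre of the well's mouth, in the plane of the box's top face, at x = 22, y = -41, z = 50 mm in the box's frame; axes as the box's. The well is a rectangular recess with upright walls, 42 mm (x) by 54 mm (y), 22 mm deep, hidden under the guard until that is opened.
- reset_top (a point): Centre of the top of the red reset button, 26 mm across, in the middle of the well; at rest it lies 14 mm below the box's top face.
- reset_key (a joint): Travel of the red reset button in m: 0 at rest, 0.006 fully down. Springs back by itself; about 0.6 N to start, 4.2 N fully down.
- guard_pocket (a point): Centre of the mouth of the finger pocket in the blue guard, at x = 22, y = -41 + slide, z = 61.5 mm in the box's frame. The guard is a plate 66 (x) x 70 (y) x 11 mm on the box's top face; the pocket in its middle is 46 (x) x 50 (y) mm, 8 mm deep, with a closed floor and upright walls 10 mm thick. Shut fingertips put into it push the guard either way by its end walls.
- guard (a joint): Slide of the blue guard in m along the box's +y: 0 shut (over the well), 0.076 fully open (well free, the guard's edge 14 mm beyond the well's edge). Stays where it is left; about 1 N to move. It starts shut or up to 15 mm ajar.
- key_left (a joint): Travel of the grey key (18 mm across, standing 6 mm proud of the top face) at x = -45, y = -22 mm in the box's frame: 0 at rest, 0.004 fully down. Not to be pressed.
- key_right (a joint): Travel of the second such grey key, at x = -45, y = -64 mm in the box's frame: 0 at rest, 0.004 fully down. Not to be pressed.
- lab_timer: White lab timer lying flat, 62 x 64 x 14 mm, loose, to the left of the box. Origin: centre of its underside. Leave alone.
- vial: Small amber vial with a black cap, 21 mm across, 46 mm high, loose, to the right of the box. Origin: centre of its underside. Leave alone.
- forceps: Metal forceps lying flat, 14 x 131 x 9 mm, loose, in front of the box. Origin: centre of the underside. Leave alone.
- sample_cup: White sample cup, 44 mm across, 36 mm high, loose, to the right of the box. Origin: centre of its underside. Leave alone.

How it is judged:
On the way, in this order (a step that is already met when the one before it is completed fails the run):
1. the guard is pushed fully open (at least 68 of its 76 mm) (value of joint guard above 0.068 m), for 0.2 s.
2. the red button is held down (at least 4.5 of its 6 mm) for one second (value of joint reset_key above 0.0045 m), for 1 s.
3. the red button has sprung back (value of joint reset_key below 0.001 m), for 0.1 s.
4. the guard is pushed shut again (within 5 mm) (value of joint guard below 0.005 m), for 0.2 s.
At the end, for the whole second after the job is handed in: After the reset the guard is shut to within 5 mm, the red button and both grey keys are up, the box stands level within 30 mm of where it stood and is at rest, and the timer, vial, forceps and cup are within 20 mm of where they stood (value of joint guard below 0.005 m and value of joint reset_key below 0.001 m and value of joint each of key_left, key_right below 0.002 m and distance of cutout from where it was at the start of the episode below 0.03 m and angle between cutout's own z axis and vertical below 0.05 rad and linear speed of cutout below 0.02 m/s and distance of each of lab_timer, vial, forceps, sample_cup from where it was at the start of the episode below 0.02 m); the robot touches nothing.
It fails at once if a grey key is pressed more than 2 mm (value of joint any of key_left, key_right above 0.002 m).
It fails at once if the box is lifted or tipped (10 mm, 0.1 rad) (height (world z) of cutout above 0.01 m or angle between cutout's own z axis and vertical above 0.1 rad).
It fails at once if the box is shifted more than 30 mm (distance of cutout from where it was at the start of the episode above 0.03 m).
It fails at once if a bystander (timer, vial, forceps, cup) is moved or lifted by more than 20 mm (distance of any of lab_timer, vial, forceps, sample_cup from where it was at the start of the episode above 0.02 m).
It also fails if it takes over 64 s, if anything falls off the work surface, if the arm or the gripper's body presses on something with over 40 N, if the wrist force passes 120 N, or if a joint passes its speed limit or range.

## Robot

A 7-joint arm with a two-finger parallel gripper is mounted at the origin on a cart in front of the work surface, level with it; the furniture and walls round the work are solid. World frame = base frame: x ahead of the robot, y to its left, z up, the work surface at z = 0. Lengths are in m, angles in rad, forces in N, time in s.
With the tool pointing down it reaches from about 0.4 to 0.85 m from the base axis. Payload 10.4 kg.
Tool frame: the origin (TCP) lies on the centre line of the jaws, within the pads' length; the fingertips stand 14 mm ahead of it and the grasp point (between the pads) lies 5 mm behind it (tip_reach is the z of the fingertips in the tool frame, in m); z points along the fingers, x is the direction in which the jaws open and shut, and the axes are right-handed (so a half turn about z gives the same grasp; the last joint's range is limited). The gripper opens to 87 mm and grips with 3 to 60 N. Pads are 19 mm wide; open, the fingers measure 117 mm over their backs; the gripper's body (75 mm by 190 mm) begins 51 mm behind the grasp point.
Start: joints at [-1.154, 0.332, -0.065, 1.46, 0.022, 1.35, -0.088], TCP at [0.266, 0.566, 0.237] pointing down, gripper open.
Joint ranges: [-2.6, 2.6], [-0.5, 2.12], [-1.47, 1.34], [0.16, 2.42], [-1.27, 4.41], [0.06, 2.06], [-2.6, 2.6]. Speed limits (rad/s): [2.22, 2.22, 2.79, 2.79, 3.14, 3.14, 3.14].

## Interface

Orientations are given as a unit quaternion [x, y, z, w].
In Python, from bench import * gives the robot as it stands.
- The arm moves only by the tool carry_out, never from a script. Its argument "rows" is a list of rows, each a list of 5 numbers: the closure, from -1 (fully open) to 1 (shut), so that 0 is half open, then the shift along the tool's x, y, z in units of 30 mm (1.0 is 30 mm), then the turn about the tool's z in units of 5 degrees (1.0 is 5 degrees). In form: [[jaw, x, y, z, turn], ...]. A call has 1 to 20 rows; each row shifts and turns the pose as measured when the row begins, along the tool's axes as they then stand; what a row does not reach is not made up. A row lasts 1/12 s, in which the tool goes at most 41.7 mm and 7.16 degrees, less where a joint would pass 70% of its speed; a pose out of reach is approached as far as the arm can. A call is refused whole if a number of a shift passes 1 or a number of a turn 1, either way. A call with a gripper value outside its range is refused whole. The fingers move at their own pace and stop on an object; "force" is the grip in N (left out, the last holds). Time passes only in rows, so rows that do not move let the fingers close. It gives the time, the measured TCP pose, the force and the opening at its end, in the units of the state.
- read_state(): the state, without advancing time (a new reading comes with each control period).
- camera(name): name is "scene" or "side" or "wrist"; returns the picture (420x560x3 uint8, blue, green, red); there is no depth.
- camera_info(name): a dict with "fx", "fy", "cx", "cy" (pixels), "extrinsics" (4x4, takes a point from camera to world coordinates); the wrist camera has in their place "tool_from_camera" (4x4, takes a point from camera to tool coordinates, whose origin is the TCP and whose axes are the tool frame's). Camera axes: x right, y down, z forward; pixel columns grow to the right and rows downward; lengths in m; the calibration is good to about 2 mm. A picture is of the moment at which its call begins: read the wrist's pose just before it. camera_info takes no time and is no camera call.
- close_job(): hands the job in, once; it reports no verdict.
Trained networks look in the newest picture that a camera, given by its name, has taken for a name from the list of things; names that differ only in an ending like _2 or _b are one class to them, and where a whole thing is asked for, a point or a joint stands for the part that bears it (a point fixed in the world has none). Each returns a list of dicts, best first, with "conf" (0 to 1); they miss things now and then, are a little off and sometimes report something else, mostly with a low value. They report only what shows in the picture. A call takes as long as a camera call.
- recognise(query, camera): "box" ([centre column, centre row, width, height] in pixels, round what is visible of it).
- silhouettes(query, camera): "mask" (420x560 bool, what is visible of it) and "box" ([centre column, centre row, width, height] in pixels, round what is visible of it).
- pinpoint(query, camera): "xy" ([column, row] in pixels: a listed point, or the origin of a listed thing).
The state is a dict: "time": time; "joint_positions": joint angles; "joint_vel": joint speeds; "joint_torque": joint torques, N m; "ee_pos": TCP position; "eef_rot": TCP orientation; "ft_force": force on the tool from outside, world axes, zero at the start; "torque": the same for the moment, N m; "width": finger opening in m.
Only numpy, scipy, OpenCV 4.12 (cv2) and the standard library are available. Lean on these libraries where they do the work, as an engineer would, in place of code of your own. Each camera call takes 0.05 s, during which the arm holds its last target. There are 200 camera calls.

## Working session

There is one attempt and no reset: what is moved stays moved. The work goes in short steps, Python scripts to look and compute and a tool call to move; the robot and the scene stay as the last step left them, time stands still between calls to the robot, and variables do not carry over. Pictures are saved under pics/ and viewed, about 8 in all and at most 12, crops included, and the job is handed in when it is done.

Besides the shell and the picture viewer there is one more tool, called as a command line: name --pt "numbers of a row" for each row, then --argument value for the rest. carry_out: Moves the arm, as the interface text tells. Its arguments: {"type":"object","properties":{"rows":{"type":"array","items":{"type":"array","items":{"type":"number"}}},"force":{"type":"number"}},"required":["rows"]}

```bash
mkdir -p pics; cat > h.py <<'E'
from bench import *
import numpy as np, cv2
from scipy.spatial.transform import Rotation as R
def cam(name):
    s=read_state(); i=camera_info(name)
    if name=="wrist":
        T=np.eye(4);T[:3,:3]=R.from_quat(s["eef_rot"]).as_matrix();T[:3,3]=s["ee_pos"]
        E=T@np.array(i["tool_from_camera"])
    else: E=np.array(i["extrinsics"])
    return i,E
def ray(uv,z,i,E):
    d=E[:3,:3]@np.array([(uv[0]-i["cx"])/i["fx"],(uv[1]-i["cy"])/i["fy"],1]);o=E[:3,3]
    return o+d*(z-o[2])/d[2]
def proj(P,i,E):
    p=np.linalg.inv(E)@np.append(P,1);return np.array([i["fx"]*p[0]/p[2]+i["cx"],i["fy"]*p[1]/p[2]+i["cy"]])
E
python3 - <<'E'
from h import *
s=read_state();print(s["time"],s["ee_pos"],s["eef_rot"],s["width"])
ims=[]
for n in("scene","side"):
    i,E=cam(n);im=camera(n);ims.append(im);print(n,E[:3,3].round(3))
    for q,z in(("cutout",0),("well_mouth",.05),("guard_pocket",.0615),("key_left",.056),("key_right",.056),("lab_timer",0),("vial",0),("sample_cup",0),("forceps",0)):
        for r in pinpoint(q,n)[:2]: print(q,r["conf"],np.round(r["xy"]),ray(r["xy"],z,i,E).round(4))
for k,im in enumerate(ims): cv2.imwrite(f"pics/a{k}.png",im)
print(np.array(camera_info("wrist")["tool_from_camera"]).round(3))
E
```

```text
0.0 [0.26594942 0.5651982  0.23574511] [ 8.44316080e-01  5.35844989e-01 -5.74183607e-04  4.17384268e-04] 0.08681876313020422
scene [ 0.015 -0.333  0.611]
cutout 0.91 [320. 240.] [ 0.5896 -0.0395  0.    ]
cutout 0.21 [404. 260.] [ 0.6308 -0.1904  0.    ]
well_mouth 0.64 [345. 220.] [ 0.6122 -0.075   0.05  ]
guard_pocket 0.81 [342. 213.] [ 0.6139 -0.065   0.0615]Traceback (most recent call last):
  File "<stdin>", line 7, in <module>
ValueError: it knows: cutout, forceps, guard_pocket, lab_timer, reset_top, sample_cup, vial, well_mouth
```

```bash
python3 - <<'E'
from h import *
ims=[]
for n in("scene","side"):
    i,E=cam(n);im=camera(n);ims.append(im);print(n,E[:3,3].round(3))
    for q,z in(("cutout",0),("well_mouth",.05),("guard_pocket",.0615),("lab_timer",0),("vial",0),("sample_cup",0),("forceps",0)):
        for r in pinpoint(q,n)[:1]: print(q,r["conf"],np.round(r["xy"]),ray(r["xy"],z,i,E).round(4))
cv2.imwrite("pics/a.png",cv2.resize(np.vstack(ims),None,fx=.71,fy=.71)) 
cv2.imwrite("pics/a0.png",ims[0])
print(np.array(camera_info("wrist")["tool_from_camera"]).round(3))
E
```

```text
scene [ 0.015 -0.333  0.611]
cutout 0.92 [319. 239.] [ 0.591  -0.0358  0.    ]
well_mouth 0.67 [348. 221.] [ 0.6141 -0.0792  0.05  ]
guard_pocket 0.78 [341. 215.] [ 0.6087 -0.0663  0.0615]
lab_timer 0.74 [265. 201.] [0.6231 0.1127 0.    ]
sample_cup 0.76 [375. 288.] [ 0.5423 -0.1752  0.    ]
forceps 0.57 [272. 263.] [0.4887 0.0005 0.    ]
side [ 0.158 -0.672  0.376]
cutout 0.82 [310. 259.] [ 0.5937 -0.0389  0.    ]
well_mouth 0.83 [332. 239.] [ 0.6137 -0.072   0.05  ]
guard_pocket 0.86 [333. 230.] [ 0.6206 -0.0642  0.0615]
vial 0.87 [381. 292.] [ 0.6288 -0.1889  0.    ]
sample_cup 0.96 [334. 301.] [ 0.5463 -0.1768  0.    ]
forceps 0.6 [250. 260.] [0.4953 0.0083 0.    ]
[[ 1.     0.001 -0.    -0.001]
 [-0.001  0.96   0.28  -0.077]
 [ 0.    -0.28   0.96  -0.148]
 [ 0.     0.     0.     1.   ]]
```

View pics/a0.png

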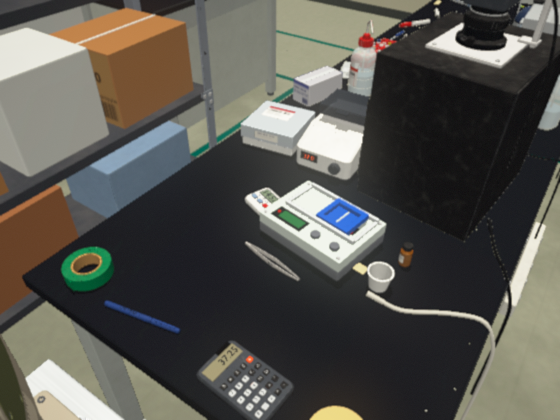

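The box is at about (0.59, -0.037), with a black block behind it, the cup and vial on its right and the timer on its left. Next I'll turn the jaws along y, shut them and move above the box.

carry_out --pt "1 0 0 0 -1" --pt "1 0 0 0 -1" --pt "1 0 0 0 -1" --pt "1 0 0 0 -1" --pt "1 0 0 0 -1" --pt "1 -1 0.5 0 0" --pt "1 -1 0.5 0 0" --pt "1 -1 0.5 0 0" --pt "1 -1 0.5 0 0" --pt "1 -1 0.5 0 0" --pt "1 -1 0.5 0 0" --pt "1 -1 0.5 0 0" --pt "1 -1 0.5 0 0" --pt "1 -1 0.5 0 0" --pt "1 -1 0.5 0 0" --force 20

```text
time: 2.25
ee_pos: [0.4225, 0.2631, 0.235]
eef_rot: [0.695, 0.719, 0.001, -0.002]
ft_force: [1.4, 0.1, -0.3]
width: 0.0015
```

carry_out --pt "1 -1 0.5 0 0" --pt "1 -1 0.5 0 0" --pt "1 -1 0.5 0 0" --pt "1 -1 0.5 0 0" --pt "1 -1 0.5 0 0" --pt "1 -1 0.5 0 0" --pt "1 -1 0.5 0 0" --pt "1 -1 0.5 0 0" --pt "1 -1 0.5 0 0" --pt "1 -1 0.5 0 0" --pt "1 0 0 0 0" --pt "1 0 0 0 0"

```text
time: 3.25
ee_pos: [0.5899, -0.0568, 0.236]
eef_rot: [0.698, 0.716, 0.003, 0.0]
ft_force: [-0.1, 1.0, 0.5]
width: 0.0003
```

```bash
python3 - <<'E'
from h import *
i,E=cam("wrist");im=camera("wrist");cv2.imwrite("pics/w1.png",im)
print(read_state()["ee_pos"],read_state()["eef_rot"])
for q,z in(("cutout",0),("well_mouth",.05),("guard_pocket",.0615)):
    for r in pinpoint(q,"wrist")[:1]: print(q,r["conf"],np.round(r["xy"],1),ray(r["xy"],z,i,E).round(4))
for q in("guard","cutout"):
    for r in silhouettes(q,"wrist")[:1]:
        c=max(cv2.findContours(r["mask"].astype(np.uint8),0,2)[0],key=cv2.contourArea)
        z=.061 if q=="guard" else .05
        P=np.array([ray(p[0],z,i,E)[:2] for p in c]).astype(np.float32)
        print(q,r["conf"],r["box"],cv2.minAreaRect(P))
E
```

```text
[ 0.58963088 -0.05736411  0.23604464] [6.98487511e-01 7.15616599e-01 2.75265581e-03 7.09481872e-04]
cutout 0.66 [298.6 184.8] [ 0.5909 -0.0369  0.    ]
well_mouth 0.59 [259.2 212.3] [ 0.6108 -0.0799  0.05  ]
guard_pocket 0.95 [269.7 217.4] [ 0.6125 -0.0685  0.0615]
guard 0.78 [271.0, 214.3, 79.0, 71.8] ((0.610656201839447, -0.06793442368507385), (0.0694977194070816, 0.06808844208717346), 80.88541412353516)
cutout 0.9 [304.6, 184.6, 202.2, 147.9] ((0.5927419662475586, -0.03636470437049866), (0.1865338385105133, 0.13932552933692932), 80.74213409423828)
```

View pics/w1.png

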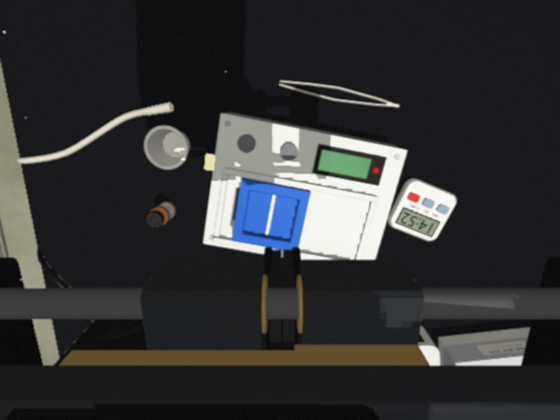

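Wrist view: the box is yawed about -9.3°, with the blue guard near (271, 214) and about 12 mm ajar. I'll align the tool and go down above the pocket.

carry_out --pt "1 0 0 0 1" --pt "1 0 0 0 1" --pt "1 0 0 0 0.14" --pt "1 -0.25 0.75 0 0" --pt "1 0 0 1 0" --pt "1 0 0 1 0" --pt "1 0 0 1 0" --pt "1 0 0 0.7 0" --pt "1 0 0 0.5 0" --pt "1 0 0 0 0" --pt "1 0 0 0 0"

```text
time: 4.47
ee_pos: [0.6131, -0.0541, 0.1089]
eef_rot: [0.753, 0.658, 0.007, 0.0]
ft_force: [1.3, 0.1, 0.3]
width: 0.0007
```

```bash
cat > look.py <<'E'
from h import *
import sys
s=read_state();i,E=cam("wrist");im=camera("wrist");cv2.imwrite(f"pics/{sys.argv[1]}.png",im)
Rm=R.from_quat(s["eef_rot"]).as_matrix();p=s["ee_pos"]
print(s["time"],p.round(4),"yaw",np.degrees(np.arctan2(Rm[1,0],Rm[0,0])).round(2),"z",Rm[:,2].round(4),s["ft_force"].round(2))
for n in("wrist","scene","side"):
    i,E=cam(n)
    if n!="wrist": camera(n)
    for q,z in(("well_mouth",.05),("guard_pocket",.0615),("reset_top",.036)):
        for r in pinpoint(q,n)[:1]:
            w=ray(r["xy"],z,i,E);print(n,q,r["conf"],np.round(r["xy"],1),w.round(4),"tool d",(Rm.T@(w-p)*1000).round(1))
i,E=cam("wrist")
for q,z in(("guard",.061),("cutout",.05)):
    for r in silhouettes(q,"wrist")[:1]:
        c=max(cv2.findContours(r["mask"].astype(np.uint8),0,2)[0],key=cv2.contourArea)
        P=np.array([ray(k[0],z,i,E)[:2] for k in c]).astype(np.float32)
        print(q,r["conf"],cv2.minAreaRect(P))
E
python3 look.py w2
```

```text
4.4667 [ 0.6131 -0.0541  0.1089] yaw 82.36 z [ 0.0116  0.0095 -0.9999] [1.31 0.08 0.31]
wrist well_mouth 0.68 [242.  237.1] [ 0.6098 -0.0802  0.05  ] tool d [-26.9  -0.4  58.6]
wrist guard_pocket 0.72 [258.6 245.3] [ 0.6125 -0.0688  0.0615] tool d [-15.2   0.9  47.3]
scene well_mouth 0.62 [346.  220.6] [ 0.6127 -0.0761  0.05  ] tool d [-22.6   1.9  58.7]
scene guard_pocket 0.6 [340.8 215.4] [ 0.6076 -0.0671  0.0615] tool d [-14.1  -4.2  47.2]
side well_mouth 0.87 [334.5 235.9] [ 0.625  -0.0644  0.05  ] tool d [-9.3 12.6 59. ]
side guard_pocket 0.79 [331.9 230.1] [ 0.6198 -0.0628  0.0615] tool d [-8.2  7.3 47.4]
side reset_top 0.42 [248.8 258.7] [ 0.4626 -0.0514  0.036 ] tool d [ -18.1 -150.2   71.2]
guard 0.73 ((0.6000858545303345, -0.06640560925006866), (0.0699998065829277, 0.045638442039489746), 80.62737274169922)
```

View pics/w2.png

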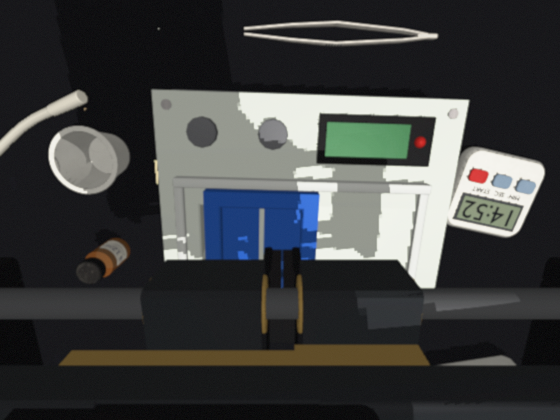

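carry_out --pt "1 -0.5 0 0 0.35" --pt "1 0 0 0 0" --pt "1 0 0 0.4 0" --pt "1 0 0 0 0"

```text
time: 5.5
ee_pos: [0.6113, -0.0712, 0.096]
eef_rot: [0.764, 0.645, 0.008, 0.001]
ft_force: [-0.3, -0.3, -0.5]
width: 0.0001
```

carry_out --pt "1 0.1 0 0.4 0" --pt "1 0 0 0 0" --pt "1 0 0 0.3 0" --pt "1 0 0 0 0"

```text
time: 5.83
ee_pos: [0.6115, -0.0668, 0.0714]
eef_rot: [0.764, 0.645, 0.007, -0.0]
ft_force: [-0.4, 1.0, -0.9]
width: 0.0003
```

carry_out --pt "1 0 0 0.05 0" --pt "1 0.4 0 0 0" --pt "1 0.4 0 0 0" --pt "1 0.4 0 0 0" --pt "1 0 0 0 0"

```text
time: 6.25
ee_pos: [0.618, -0.0277, 0.0697]
eef_rot: [0.764, 0.645, 0.007, -0.0]
ft_force: [0.2, 0.3, -0.3]
width: 0.0003
```

```bash
python3 look.py w3
```

```text
6.25 [ 0.618  -0.0277  0.0697] yaw 80.34 z [ 0.0102  0.0093 -0.9999] [ 0.24  0.33 -0.31]
wrist well_mouth 0.72 [181.7 266.8] [ 0.611 -0.084  0.05 ] tool d [-56.9   2.4  19.1]
wrist reset_top 0.69 [188.4 253.7] [ 0.6095 -0.0835  0.036 ] tool d [-56.8   0.7  33.1]
scene well_mouth 0.69 [348.6 221.8] [ 0.6124 -0.0815  0.05  ] tool d [-54.2   3.4  19.2]
scene guard_pocket 0.66 [334.3 210. ] [ 0.6141 -0.0501  0.0615] tool d [-22.8  -0.2   8. ]
scene reset_top 0.51 [347.5 229.4] [ 0.6077 -0.0834  0.036 ] tool d [-57.   -1.1  33.1]
side well_mouth 0.62 [330.9 239.1] [ 0.6111 -0.073   0.05  ] tool d [-46.    0.6  19.2]
side guard_pocket 0.61 [322.8 226.5] [ 0.615  -0.0417  0.0615] tool d [-14.3  -0.7   8.1]
side reset_top 0.58 [335.2 245.8] [ 0.6201 -0.0746  0.036 ] tool d [-46.3   9.7  33.3]
guard 0.65 ((0.5938811302185059, -0.04513828083872795), (0.07001858204603195, 0.02750202640891075), 79.98258209228516)
cutout 0.55 ((0.5779760479927063, -0.03868729621171951), (0.18635696172714233, 0.10484407842159271), 80.06814575195312)
```

View pics/w3.png

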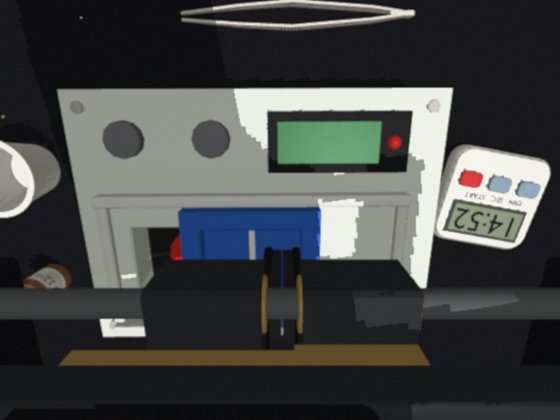

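The guard is sliding: its left edge has moved off and the red button is showing at (178, 247). I'll keep pushing.

carry_out --pt "1 0.4 0 0 0" --pt "1 0.4 0 0 0" --pt "1 0.2 0 0 0" --pt "1 0 0 0 0"

```text
time: 7.28
ee_pos: [0.6228, -0.0002, 0.0697]
eef_rot: [0.766, 0.643, 0.006, 0.0]
ft_force: [0.5, -0.6, 0.4]
width: 0.0008
```

carry_out --pt "1 0.2 0 0 0" --pt "1 0 0 0 0"

```text
time: 7.45
ee_pos: [0.6241, 0.0076, 0.0698]
eef_rot: [0.765, 0.644, 0.006, 0.0]
ft_force: [-0.0, 1.1, -0.2]
width: -0.0001
```

```bash
python3 look.py w4
```

```text
7.45 [0.6241 0.0076 0.0698] yaw 80.14 z [ 0.0095  0.0071 -0.9999] [-0.03  1.1  -0.19]
wrist well_mouth 0.84 [119.2 266.2] [ 0.6106 -0.082   0.05  ] tool d [-90.7   1.9  19. ]
wrist reset_top 0.83 [130.  255.2] [ 0.6103 -0.082   0.036 ] tool d [-90.9   1.4  33. ]
scene well_mouth 0.89 [348.1 223.2] [ 0.6086 -0.0826  0.05  ] tool d [-91.7  -0.   19. ]
scene guard_pocket 0.58 [346.6 223.3] [ 0.5946 -0.0857  0.0615] tool d [-97.  -13.1   7.3]
scene reset_top 0.48 [343.3 231.5] [ 0.5984 -0.0799  0.036 ] tool d [-90.8 -10.6  32.9]
side well_mouth 0.64 [333.4 237.2] [ 0.6199 -0.0682  0.05  ] tool d [-75.6   8.7  19.2]
side guard_pocket 0.67 [314.4 219.8] [ 0.6199 -0.0073  0.0615] tool d [-15.5  -1.6   8.1]
side reset_top 0.35 [335.8 246.9] [ 0.6183 -0.0789  0.036 ] tool d [-86.5   8.9  33.1]
guard 0.65 ((0.6002004146575928, -0.007387414574623108), (0.07011720538139343, 0.02770685963332653), 80.54127502441406)
cutout 0.62 ((0.5784797668457031, -0.03653649985790253), (0.18655149638652802, 0.10475602746009827), 80.64488983154297)
```

carry_out --pt "1 0.15 0 0 0" --pt "1 0 0 0 0"

```text
time: 8.32
ee_pos: [0.6246, 0.0098, 0.0698]
eef_rot: [0.766, 0.643, 0.005, 0.001]
ft_force: [-0.2, 0.6, -0.2]
width: 0.0004
```

carry_out --pt "1 0.1 0 0 0" --pt "1 0 0 0 0"

```text
time: 8.48
ee_pos: [0.6249, 0.0109, 0.0698]
eef_rot: [0.766, 0.642, 0.004, 0.002]
ft_force: [-0.2, -0.1, -0.0]
width: 0.0004
```

```bash
python3 look.py w5 | tail -2
```

```text
guard 0.67 ((0.6010357141494751, -0.0015435852110385895), (0.07065635174512863, 0.02858598157763481), 79.82615661621094)
cutout 0.65 ((0.5789324641227722, -0.03319348394870758), (0.1865185648202896, 0.10420335084199905), 80.7781753540039)
```

View pics/w5.png

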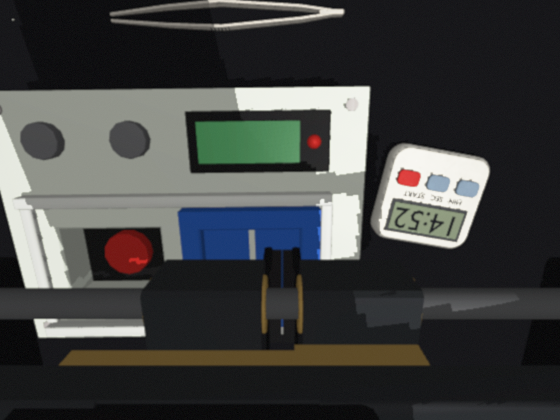

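The guard sits against its end stop and measures 76 mm open, and the red button is fully uncovered at (128, 251). I'll lift and move over the well.

carry_out --pt "1 0 0 -0.6 0" --pt "1 0 0 -0.5 0" --pt "1 -0.8 0 0 0" --pt "1 -0.8 0 0 0" --pt "1 -0.8 0 0 0" --pt "1 0 0 0 0" --pt "1 0 0 0 0"

```text
time: 9.77
ee_pos: [0.6128, -0.055, 0.1041]
eef_rot: [0.764, 0.645, 0.008, -0.001]
ft_force: [0.7, 1.0, -0.0]
width: 0.0003
```

```bash
python3 look.py w6
```

```text
9.7667 [ 0.6128 -0.055   0.1041] yaw 80.37 z [ 0.0105  0.0111 -0.9999] [ 0.72  1.05 -0.02]
wrist well_mouth 0.61 [243.8 241. ] [ 0.6096 -0.0802  0.05  ] tool d [-26.1   0.6  53.8]
wrist guard_pocket 0.89 [363.9 248.2] [ 0.6227 -0.0063  0.0615] tool d [49.1  1.2 43.3]
wrist reset_top 0.68 [242.9 234.3] [ 0.6098 -0.0823  0.036 ] tool d [-28.2   1.1  67.8]
scene well_mouth 0.93 [345.7 224.2] [ 0.6037 -0.0803  0.05  ] tool d [-27.2  -5.2  53.8]
scene guard_pocket 0.65 [312.6 196.9] [0.6242 0.002  0.0615] tool d [57.6  1.3 43.4]
scene reset_top 0.4 [348.5 229. ] [ 0.6097 -0.0844  0.036 ] tool d [-30.4   1.3  67.8]
side well_mouth 0.86 [332.6 239.7] [ 0.6122 -0.0765  0.05  ] tool d [-22.    2.5  53.9]
side guard_pocket 0.98 [314.2 218. ] [6.248e-01 6.000e-04 6.150e-02] tool d [56.3  2.1 43.4]
side reset_top 0.54 [333.9 244.7] [ 0.6209 -0.0698  0.036 ] tool d [-14.1   9.8  68.1]
guard 0.9 ((0.6152581572532654, -0.004451528191566467), (0.07173110544681549, 0.057375937700271606), 80.3065185546875)
cutout 0.79 ((0.5881823897361755, -0.03550384193658829), (0.18647322058677673, 0.1247410997748375), 80.47958374023438)
```

carry_out --pt "1 -0.87 0.02 0 0" --pt "1 0 0 0 0" --pt "1 0 0 0 0"

```text
time: 10.72
ee_pos: [0.6091, -0.0808, 0.1036]
eef_rot: [0.763, 0.646, 0.007, -0.001]
ft_force: [0.7, 1.0, 0.9]
width: 0.0006
```

```bash
python3 look.py w7
```

```text
10.7167 [ 0.6091 -0.0808  0.1036] yaw 80.51 z [ 0.0102  0.0104 -0.9999] [0.68 0.98 0.94]
wrist well_mouth 0.77 [283.2 243.9] [ 0.6118 -0.0819  0.05  ] tool d [-1.3  2.4 53.6]
wrist guard_pocket 0.81 [406.1 249.2] [ 0.6234 -0.0073  0.0615] tool d [74.4  1.7 43. ]
wrist reset_top 0.97 [279.9 231.4] [ 0.6079 -0.0834  0.036 ] tool d [-3.5 -1.3 67.5]
scene well_mouth 0.98 [346.9 222.9] [ 0.608  -0.0804  0.05  ] tool d [-0.4 -1.5 53.6]
scene guard_pocket 0.98 [313.2 197.3] [6.238e-01 5.000e-04 6.150e-02] tool d [82.1  0.8 43.1]
scene reset_top 0.5 [345.9 228.4] [ 0.6085 -0.0798  0.036 ] tool d [ 0.1 -1.3 67.6]
side well_mouth 0.64 [328.7 238.1] [ 0.6102 -0.0677  0.05  ] tool d [12.5 -1.5 53.7]
side guard_pocket 0.68 [314.  218.7] [ 0.6224 -0.0023  0.0615] tool d [79.1 -0.2 43. ]
side reset_top 0.57 [334.3 247.9] [ 0.6135 -0.0811  0.036 ] tool d [-0.3  3.8 67.6]
guard 0.78 ((0.6184383630752563, -0.006035756319761276), (0.07310359179973602, 0.06307389587163925), 80.42787170410156)
cutout 0.58 ((0.5880885720252991, -0.03534269332885742), (0.1865222454071045, 0.12502337992191315), 80.20832824707031)
```

View pics/w7.png

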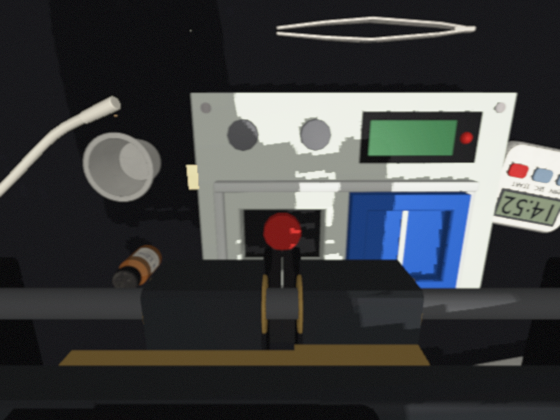

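The button at (281, 232) sits in the middle of the well (columns 244–321), in line with the fingers. I'll go down to it.

carry_out --pt "1 0 0 0.8 0" --pt "1 0 0 0.6 0" --pt "1 0 0 0 0" --pt "1 0 0 0.2 0" --pt "1 0 0 0 0"

```text
time: 11.83
ee_pos: [0.6107, -0.0804, 0.0558]
eef_rot: [0.763, 0.646, 0.008, 0.0]
ft_force: [-1.0, 1.4, 0.2]
width: 0.0005
```

carry_out --pt "1 0 0 0.25 0" --pt "1 0 0 0 0" --pt "1 0 0 0 0"

```text
time: 12.08
ee_pos: [0.6121, -0.0806, 0.0499]
eef_rot: [0.763, 0.646, 0.009, 0.001]
ft_force: [0.3, 0.7, 1.9]
width: 0.0004
```

carry_out --pt "1 0 0 0.1 0" --pt "1 0 0 0 0" --pt "1 0 0 0 0"

```text
time: 12.33
ee_pos: [0.6126, -0.0806, 0.0479]
eef_rot: [0.763, 0.646, 0.01, 0.002]
ft_force: [-0.9, 1.2, 2.5]
width: 0.0003
```

carry_out --pt "1 0 0 0.15 0" --pt "1 0 0 0 0" --pt "1 0 0 0 0"

```text
time: 12.58
ee_pos: [0.6131, -0.0807, 0.0448]
eef_rot: [0.763, 0.646, 0.01, 0.002]
ft_force: [-2.4, 0.6, 3.6]
width: 0.0006
```

carry_out --pt "1 0 0 0.1 0" --pt "1 0 0 0 0" --pt "1 0 0 0 0"

```text
time: 12.83
ee_pos: [0.6133, -0.0808, 0.0449]
eef_rot: [0.763, 0.646, 0.011, 0.001]
ft_force: [-1.6, -0.5, 3.4]
width: 0.0001
```

carry_out --pt "1 0 0 0.15 0" --pt "1 0 0 0.15 0" --pt "1 0 0 0.15 0" --pt "1 0 0 0.15 0"

```text
time: 13.17
ee_pos: [0.6139, -0.081, 0.0426]
eef_rot: [0.764, 0.645, 0.013, -0.001]
ft_force: [-24.8, 3.4, 52.6]
width: 0.0002
```

Bottomed out, with the force rising sharply. I'll hold without pressing further.

carry_out --pt "1 0 0 0 0" --pt "1 0 0 0 0"

```text
time: 13.33
ee_pos: [0.614, -0.0811, 0.0464]
eef_rot: [0.764, 0.645, 0.015, -0.002]
ft_force: [-0.8, -0.0, 3.9]
width: 0.0007
```

carry_out --pt "1 0 0 0.08 0"

```text
time: 13.42
ee_pos: [0.6144, -0.0812, 0.0449]
eef_rot: [0.764, 0.645, 0.015, -0.001]
ft_force: [-2.7, -0.6, 3.3]
width: 0.0005
```

carry_out --pt "1 0 0 0.03 0" --pt "1 0 0 0.03 0" --pt "1 0 0 0.03 0"

```text
time: 13.67
ee_pos: [0.6145, -0.0812, 0.0439]
eef_rot: [0.764, 0.645, 0.016, -0.002]
ft_force: [-9.6, 0.7, 19.7]
width: 0.0003
```

carry_out --pt "1 0 0 0.02 0" --pt "1 0 0 0.02 0" --pt "1 0 0 0.02 0" --pt "1 0 0 0.02 0" --pt "1 0 0 0.02 0" --pt "1 0 0 0.02 0"

```text
time: 14.17
ee_pos: [0.6145, -0.0812, 0.0441]
eef_rot: [0.764, 0.645, 0.016, -0.003]
ft_force: [-7.6, 1.0, 15.3]
width: 0.0004
```

carry_out --pt "1 0 0 0.02 0" --pt "1 0 0 0.02 0" --pt "1 0 0 0.02 0" --pt "1 0 0 0.02 0" --pt "1 0 0 0.02 0" --pt "1 0 0 0.02 0" --pt "1 0 0 0.02 0" --pt "1 0 0 0.02 0" --pt "1 0 0 0.02 0" --pt "1 0 0 0.02 0" --pt "1 0 0 0.02 0" --pt "1 0 0 0.02 0"

```text
time: 15.17
ee_pos: [0.6145, -0.0813, 0.0441]
eef_rot: [0.765, 0.644, 0.017, -0.005]
ft_force: [-6.6, 1.1, 15.2]
width: 0.0006
```

Held on the stop at about 15 N for well over a second. I'll lift out and go back to the guard.

carry_out --pt "1 0 0 -0.5 0" --pt "1 0 0 -0.8 0" --pt "1 0 0 -0.8 0" --pt "1 0 0 0 0" --pt "1 0.8 -0.05 0 0" --pt "1 0.8 0 0 0" --pt "1 0.6 0 0 0" --pt "1 0 0 0 0" --pt "1 0 0 0 0"

```text
time: 15.92
ee_pos: [0.6234, -0.0168, 0.1057]
eef_rot: [0.765, 0.643, 0.016, -0.005]
ft_force: [0.1, -0.6, -0.8]
width: 0.0007
```

```bash
python3 look.py w8
```

```text
15.9167 [ 0.6234 -0.0168  0.1057] yaw 80.13 z [ 0.0184  0.0274 -0.9995] [ 0.06 -0.64 -0.8 ]
wrist well_mouth 0.86 [177.4 238.5] [ 0.6114 -0.0816  0.05  ] tool d [-67.6  -1.4  53.7]
wrist guard_pocket 0.63 [299.1 240. ] [ 0.6221 -0.0048  0.0615] tool d [10.3 -4.  44.5]
wrist reset_top 0.93 [184.1 227.3] [ 0.6089 -0.0802  0.036 ] tool d [-67.   -4.3  67.6]
scene well_mouth 0.56 [350.5 222. ] [ 0.6139 -0.0846  0.05  ] tool d [-70.1   1.6  53.6]
scene guard_pocket 0.61 [314.  196.8] [0.6259 0.     0.0615] tool d [15.7 -1.  44.7]
scene reset_top 0.57 [345.  229.5] [ 0.6049 -0.0798  0.036 ] tool d [-67.4  -8.3  67.6]
side well_mouth 0.69 [333.5 237.8] [ 0.6185 -0.0705  0.05  ] tool d [-55.4   3.6  54.1]
side guard_pocket 0.64 [314.1 218. ] [0.6246 0.0007 0.0615] tool d [16.  -2.4 44.7]
side reset_top 0.52 [335.4 245.8] [ 0.6204 -0.0748  0.036 ] tool d [-59.8   6.1  68. ]
guard 0.63 ((0.6115816831588745, -0.00395265594124794), (0.07073996216058731, 0.04785829782485962), 79.70660400390625)
cutout 0.68 ((0.5900617241859436, -0.03599432855844498), (0.1878633350133896, 0.12809330224990845), 80.73958587646484)
```

View pics/w8.png

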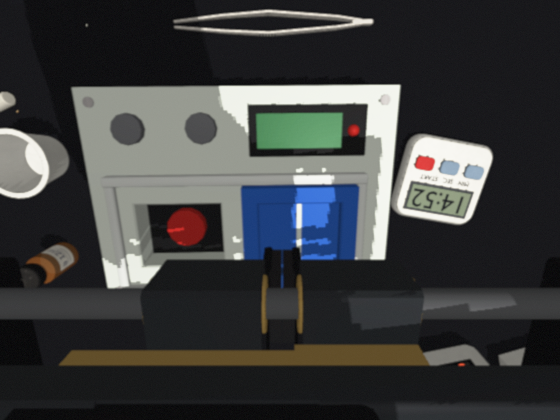

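The button is up at (187, 227), and the guard is still open with its pocket centred near column 300. I'll shift about 12 mm and descend into the pocket.

carry_out --pt "1 0.42 -0.1 0 0" --pt "1 0 0 0 0" --pt "1 0 0 0.5 0" --pt "1 0 0 0 0"

```text
time: 16.95
ee_pos: [0.6232, -0.0012, 0.0922]
eef_rot: [0.765, 0.643, 0.017, -0.004]
ft_force: [-0.8, -0.3, -0.8]
width: 0.0001
```

carry_out --pt "1 -0.12 0 0.4 0" --pt "1 0 0 0 0" --pt "1 0 0 0.3 0" --pt "1 0 0 0 0"

```text
time: 17.28
ee_pos: [0.6232, -0.0039, 0.0701]
eef_rot: [0.765, 0.644, 0.017, -0.004]
ft_force: [-0.1, -0.2, -0.2]
width: 0.0003
```

carry_out --pt "1 -0.4 0 0 0" --pt "1 -0.4 0 0 0" --pt "1 -0.4 0 0 0" --pt "1 -0.4 0 0 0" --pt "1 -0.4 0 0 0" --pt "1 0 0 0 0"

```text
time: 17.78
ee_pos: [0.6121, -0.0701, 0.069]
eef_rot: [0.765, 0.643, 0.018, -0.004]
ft_force: [0.1, -0.3, -0.3]
width: 0.0003
```

```bash
python3 look.py w9
```

```text
17.7833 [ 0.6121 -0.0701  0.069 ] yaw 80.12 z [ 0.0216  0.0288 -0.9994] [ 0.06 -0.28 -0.28]
wrist well_mouth 0.82 [262.8 263.1] [ 0.6107 -0.0793  0.05  ] tool d [-9.9 -0.  18.7]
wrist guard_pocket 0.57 [312.3 271.4] [ 0.6147 -0.0539  0.0615] tool d [16.2 -0.4  8.1]
scene well_mouth 0.64 [349.1 221.9] [ 0.6127 -0.0824  0.05  ] tool d [-12.6   2.5  18.7]
scene guard_pocket 0.73 [332.7 209.4] [ 0.6139 -0.0469  0.0615] tool d [22.9 -2.3  8.2]
scene reset_top 0.39 [344.6 232.5] [ 0.5974 -0.083   0.036 ] tool d [-16.3 -12.8  32.3]
side well_mouth 0.83 [332.4 241.2] [ 0.6081 -0.0816  0.05  ] tool d [-12.6  -2.2  18.6]
side guard_pocket 0.86 [326.1 227.2] [ 0.6184 -0.0471  0.0615] tool d [23.5  2.2  8.3]
side reset_top 0.6 [335.1 247.6] [ 0.6155 -0.0807  0.036 ] tool d [-10.9   4.7  32.8]
guard 0.73 ((0.593783438205719, -0.04687102884054184), (0.07015158981084824, 0.029728097841143608), 79.89392852783203)
cutout 0.76 ((0.5814546346664429, -0.029421865940093994), (0.1860399693250656, 0.10853344947099686), 80.5561294555664)
```

carry_out --pt "1 -0.4 0 0 0" --pt "1 -0.3 0 0 0" --pt "1 0 0 0 0"

```text
time: 18.73
ee_pos: [0.6093, -0.0871, 0.0683]
eef_rot: [0.763, 0.646, 0.018, -0.005]
ft_force: [0.3, 1.0, 0.2]
width: 0.0006
```

carry_out --pt "1 -0.12 0 0 0" --pt "1 0 0 0 0"

```text
time: 18.9
ee_pos: [0.6084, -0.0923, 0.0683]
eef_rot: [0.764, 0.645, 0.018, -0.005]
ft_force: [-0.6, -0.1, 0.7]
width: 0.0007
```

```bash
python3 look.py w10
```

```text
18.9 [ 0.6084 -0.0923  0.0683] yaw 80.37 z [ 0.022   0.0311 -0.9993] [-0.65 -0.07  0.7 ]
wrist well_mouth 0.98 [304.3 262.2] [ 0.6102 -0.0798  0.05  ] tool d [12.  -0.7 18.7]
wrist guard_pocket 0.56 [311.3 269.3] [ 0.6091 -0.0772  0.0615] tool d [14.8 -2.   7.3]
wrist reset_top 0.33 [305.8 264.3] [ 0.6186 -0.0788  0.036 ] tool d [13.9  7.2 32.9]
scene well_mouth 0.83 [345.9 222.3] [ 0.6084 -0.0782  0.05  ] tool d [13.3 -2.7 18.7]
scene guard_pocket 0.96 [344.4 215.3] [ 0.6115 -0.0722  0.0615] tool d [20.1 -0.4  7.5]
side well_mouth 0.57 [331.9 238.5] [ 0.6142 -0.0717  0.05  ] tool d [20.7  1.9 19.1]
side guard_pocket 0.86 [331.7 231.4] [ 0.616  -0.0675  0.0615] tool d [25.5  3.1  7.7]
guard 0.56 ((0.5901108384132385, -0.07207290083169937), (0.07047875970602036, 0.02908623218536377), 80.74710845947266)
cutout 0.65 ((0.5815069079399109, -0.03245137631893158), (0.18650822341442108, 0.10942957550287247), 80.64435577392578)
```

View pics/w10.png

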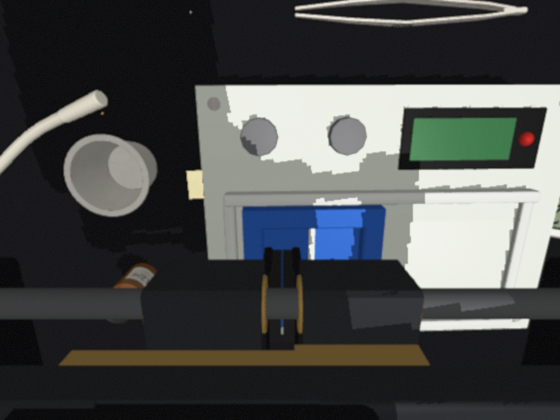

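The guard's left edge (column 243) is nearly at the left stop (236), so about 3 mm is left. I'll push gently.

carry_out --pt "1 -0.12 0 0 0" --pt "1 0 0 0 0"

```text
time: 19.77
ee_pos: [0.6083, -0.0937, 0.0683]
eef_rot: [0.763, 0.646, 0.019, -0.005]
ft_force: [-0.1, -1.2, 1.2]
width: 0.0002
```

carry_out --pt "1 -0.1 0 0 0" --pt "1 0 0 0 0"

```text
time: 19.93
ee_pos: [0.608, -0.0958, 0.0682]
eef_rot: [0.763, 0.646, 0.02, -0.006]
ft_force: [-0.7, -0.9, 0.7]
width: 0.0003
```

```bash
python3 look.py w11 | tail -2
```

```text
guard 0.73 ((0.5887703895568848, -0.0771738737821579), (0.0701088160276413, 0.028613533824682236), 80.0088119506836)
cutout 0.66 ((0.5811783671379089, -0.03453730791807175), (0.18646690249443054, 0.10854087769985199), 80.7169189453125)
```

carry_out --pt "1 -0.08 0 0 0" --pt "1 -0.05 0 0 0" --pt "1 0 0 0 0"

```text
time: 20.88
ee_pos: [0.608, -0.0957, 0.0683]
eef_rot: [0.762, 0.647, 0.021, -0.007]
ft_force: [-0.3, -1.8, 1.9]
width: 0.0005
```

```bash
python3 look.py w12 | sed -n '1p;/guard (/,$p;/^guard/p;/^cutout/p'
```

```text
20.8833 [ 0.608  -0.0957  0.0683] yaw 80.74 z [ 0.0227  0.0381 -0.999 ] [-0.27 -1.79  1.93]
guard 0.82 ((0.5884909629821777, -0.07725515961647034), (0.07064371556043625, 0.02863762341439724), 79.66598510742188)
```

Stalled against the stop, so it's shut. I'll back off 3 mm inside the pocket, lift clear and check.

carry_out --pt "1 0.1 0 0 0" --pt "1 0.03 0 -0.4 0" --pt "1 0.03 0 -0.8 0" --pt "1 0 0 -1 0" --pt "1 0 0 -1 0" --pt "1 0 0 -1 0" --pt "1 0 0 -0.5 0" --pt "1 0 0 0 0" --pt "1 0 0 0 0"

```text
time: 22.33
ee_pos: [0.603, -0.1008, 0.2187]
eef_rot: [0.764, 0.645, 0.018, -0.006]
ft_force: [0.0, -0.2, 0.0]
width: 0.0007
```

```bash
python3 look.py w13; python3 - <<'E'
from h import *
i,E=cam("scene")
camera("scene")
for q in("lab_timer","vial","sample_cup","forceps","cutout"):
    for n in("scene","side","wrist"):
        i,E=cam(n);camera(n)
        for r in pinpoint(q,n)[:1]: print(q,n,r["conf"],ray(r["xy"],0,i,E).round(3))
E
```

```text
22.3333 [ 0.603  -0.1008  0.2187] yaw 80.41 z [ 0.0197  0.0314 -0.9993] [ 0.04 -0.2   0.03]
wrist well_mouth 0.65 [295.9 200.3] [ 0.6109 -0.0832  0.05  ] tool d [ 12.9   2.5 169.3]
wrist guard_pocket 0.86 [300.2 202.3] [ 0.6104 -0.0798  0.0615] tool d [ 16.5   1.5 157.9]
scene well_mouth 0.84 [347.8 219.5] [ 0.6172 -0.0774  0.05  ] tool d [ 19.7   7.7 169.6]
scene guard_pocket 0.61 [347.3 217. ] [ 0.6104 -0.0787  0.0615] tool d [ 17.6   1.3 157.9]
side well_mouth 0.78 [332.7 241.2] [ 0.6086 -0.0818  0.05  ] tool d [ 1.390e+01 -1.000e-01  1.693e+02]
side guard_pocket 0.62 [334.6 231.9] [ 0.6192 -0.0716  0.0615] tool d [ 26.1   8.8 158.3]
guard 0.81 ((0.6076542139053345, -0.07980793714523315), (0.06966134905815125, 0.06729591637849808), 80.5484848022461)
cutout 0.75 ((0.5926479697227478, -0.0367894172668457), (0.18754203617572784, 0.13792185485363007), 80.99317932128906)
lab_timer scene 0.8 [0.611 0.104 0.   ]
lab_timer wrist 0.94 [0.62  0.108 0.   ]
vial scene 0.48 [ 0.626 -0.188  0.   ]
vial side 0.61 [ 0.622 -0.186  0.   ]
vial wrist 0.72 [ 0.626 -0.191  0.   ]
sample_cup scene 0.66 [ 0.536 -0.178  0.   ]
sample_cup side 0.61 [ 0.545 -0.174  0.   ]
sample_cup wrist 0.93 [ 0.548 -0.174  0.   ]
forceps scene 0.53 [0.491 0.001 0.   ]
forceps side 0.47 [0.494 0.008 0.   ]
forceps wrist 0.97 [0.489 0.004 0.   ]
cutout scene 0.73 [ 0.587 -0.041  0.   ]
cutout side 0.58 [ 0.607 -0.027  0.   ]
cutout wrist 0.78 [ 0.594 -0.036  0.   ]
```

View pics/w13.png

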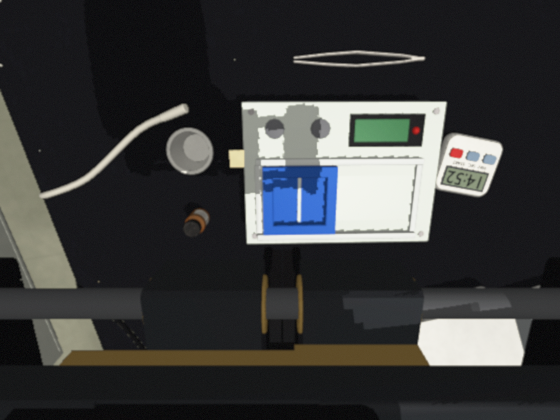

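The guard is shut against the left stop (column 262), it measures about 1 mm open, and everything else is in place. Handing in.

```bash
python3 -c "
from bench import *
print(close_job())"
```

```text
the job is handed in; nothing more can be done
None
```

The reset is done and the job is handed in at about 22–23 s on the robot's clock; no verdict was reported.

- **Guard opened:** I pushed the blue guard with shut fingertips in its pocket until it met the end stop. It measured about 76 mm open.
- **Button pressed:** I pressed the red button to its stop and held it there at about 15 N for roughly 1.7 s. After lifting out, the picture showed it back up.
- **Guard shut:** I pushed the guard back until the fingers stalled at the stop. In the last picture it measured about 1 mm from fully shut.

**Last checks:**
- **Box:** The box was within about 1 mm of its starting place in the wrist camera view. The side camera's estimate was about 18 mm off that (13 mm off its own first reading), with low confidence, so I put it down to detection noise.
- **Bystanders:** The vial, cup and forceps matched their first positions to within a few mm in most readings. The timer's scene reading was about 15 mm off its first one, but the more confident wrist reading was within 6 mm.
- **Grey keys:** The arm was never over them, and they looked untouched. I had no direct reading of their travel.
- **Arm:** It ended clear of everything, with the tool about 0.2 m above the work surface.

**Force peak:** While bottoming the button, the wrist force briefly reached about 58 N. That is under the 120 N wrist limit. It is above the 40 N limit for the arm or gripper body, but only the fingertips were in contact.

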